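Slide the chutney bowl through the self-closing flap

TASK

Clear the small steel chutney bowl into the open-topped dish-return bay: push the bay's self-closing flap inwards with one finger and, while that finger keeps it open ahead of the bowl, push the bowl in along the table with the other finger, far enough that the flap swings fully shut behind it once you take your hand away. Do not bump the flap with the bowl on the way in (once the bowl is half-way through the doorway the flap may brush against it), and do not grip, lift or tip the bowl. Leave the plate, the tumbler, the yellow bowl and the spoon where they are.

Things in the scene. Friction and masses are not known exactly. Their poses are not given: they have to be found in the camera images.
- bowl: the small round steel chutney bowl to be cleared, loose, empty, upright on the table (z = 0), about 90 g (may differ by a third). 54 mm across its rim, 46 mm across its foot, 32 mm high. Origin: centre of its underside; z up; its yaw means nothing. It starts outside the bay, 170 to 240 mm in front of the doorway, up to 50 mm to either side of its middle.
- bay: the fixed dish-return bay, an open-topped steel enclosure without floor: the table top runs through it level. Origin: on the table, middle of its doorway. y points straight inwards through the doorway, x to the right when looking inwards, z up. Doorway: 104 mm clear between two jambs (12 mm square, 62 mm high, centred at y = 0, x = +58 and -58 mm), closed by the flap.
- bay_back (a point): foot of the middle of the bay's back wall, on its inner face, 250 mm inwards from the doorway on the table. The back and side walls are 54 mm high; the bay is 120 mm wide inside between the side walls (x = +60 and -60 mm in the bay's frame).
- flap_edge (a point): the middle of the free upright edge of the flap, 31 mm above the table; with the flap shut it lies at y = 0, x = +48 mm in the bay's frame.
- flap_hinge (a point): the flap's upright hinge line, at y = 0, x = -50 mm of the bay's frame; this point is on the table. The flap is an upright metal sheet 4 mm thick, from 6 to 56 mm above the table; its free edge is 98 mm from the hinge and sweeps a quarter circle inside the bay.
- flap (a joint): the flap's angle: 0 shut, grows to 1.6 rad as it swings inwards (it cannot swing outwards). A spring shuts it (about 0.012 N m when shut, 0.024 N m when wide open) within about a second of being let go, unless something stands in the quarter circle that it sweeps.
- tumbler: glass tumbler, 68 mm across, 95 mm high, upright on the table; origin at the centre of its underside. Leave alone.
- mustard: mustard-yellow melamine bowl, 120 mm across, 50 mm high; origin at the centre of its underside. Leave alone.
- thali: round steel plate, 230 mm across, 20 mm high; origin at the centre of its underside. Leave alone.
- spoon: steel serving spoon about 200 mm long lying on the table along its x axis. Leave alone.

How it is judged (in metres and radians):
On the way, in this order (a step that is already met when the one before it is completed fails the run):
1. a finger has pushed the flap open (beyond 0.5 rad) while the bowl's centre is still outside the doorway (value of joint flap above 0.5 rad and contact force between the fingers and flap above 0.05 N and y of bowl in the frame of bay below 0 m), for 0.05 s.
2. the bowl's centre is 10 mm or more past the doorway with the flap still open (y of bowl in the frame of bay above 0.01 m and value of joint flap above 0.4 rad), for 0.05 s.
At the end, for the whole second after the job is handed in: the bowl stands upright (within 0.1 rad) and still on the table inside the bay, its centre 60 mm or more past the doorway, and the flap is shut (below 0.05 rad) (y of bowl in the frame of bay between 0.06 and 0.235 m and x of bowl in the frame of bay between -0.058 and 0.058 m and height (world z) of bowl below 0.005 m and angle between bowl's own z axis and vertical below 0.1 rad and linear speed of bowl below 0.02 m/s and value of joint flap below 0.05 rad); the robot touches nothing.
It fails at once if the bowl pressed against the flap before its centre had passed the doorway (contact force between bowl and flap above 0.05 N and y of bowl in the frame of bay below 0 m).
It fails at once if the bowl was lifted (10 mm) or tipped (0.35 rad) (height (world z) of bowl above 0.01 m or angle between bowl's own z axis and vertical above 0.35 rad).
It fails at once if the bowl was gripped or pressed hard (over 8 N from the fingers) (contact force between the fingers and bowl above 8 N).
It fails at once if the tumbler, yellow bowl, plate or spoon was moved (20 mm) (distance of any of tumbler, mustard, thali, spoon from where it was at the start of the episode above 0.02 m).
It also fails if it takes over 51 s, if anything falls off the work surface, if the arm or the gripper's body presses on something with over 40 N, if the wrist force passes 120 N, or if a joint passes its speed limit or range.

ROBOT

A 6-joint arm with a two-finger parallel gripper is mounted at the origin on the work surface. World frame = base frame: x ahead of the robot, y to its left, z up, the work surface at z = 0. Lengths are in m, angles in degrees, forces in N, time in s.
With the tool pointing down it reaches from about 0.3 to 0.75 m from the base axis. Payload 8.5 kg.
Tool frame: the origin (TCP) lies on the centre line of the jaws, within the pads' length; the fingertips stand 14 mm ahead of it and the grasp point (between the pads) lies 5 mm behind it; z points along the fingers, x is the direction in which the jaws open and shut, and the axes are right-handed (so a half turn about z gives the same grasp; the last joint's range is limited). The gripper opens to 85 mm and grips with 20 to 120 N. Pads are 22 mm wide; open, the fingers measure 114 mm over their backs; the gripper's body (76 mm by 85 mm) begins 54 mm behind the grasp point. The pads swing forward as they close: fully open they stand 13 mm farther back than shut.
Start: joints at [51.664, 21.807, 74.336, -0, 83.858, -12.336], TCP at [0.241, 0.494, 0.245] pointing down, gripper open.
Joint ranges: [-178.18, 178.18], [-50.72, 133.34], [12.68, 142.11], [-81.47, 261.47], [9.98, 163.14], [-165.26, 165.26]. Speed limits (degrees/s): [136.94, 136.94, 180, 180, 180, 180].

INTERFACE

Orientations are given as a 3x3 rotation matrix whose columns are the frame's x, y, z axes.
In Python, from rig import * gives the robot as it stands.
- The arm moves only by the shell command python3 -m crank 'ROWS' [FORCE]. ROWS is JSON, one flat list of numbers, 7 for each row, row after row: the turn, a rotation vector about the world's x, y, z in rad, then the shift along the world's x, y, z in m, then the opening in per cent of the stroke, from 0 (shut) to 100 (fully open). A call has 1 to 20 rows; each row shifts and turns the commanded pose from where the row before left it; what a row does not reach is not made up. A row lasts 1/10 s, in which the tool goes at most 50 mm and 8.59 degrees, less where a joint would pass 70% of its speed; a pose out of reach is approached as far as the arm can. A call is refused whole if a number of a shift passes 0.05 or a number of a turn 0.15, either way. A call with a gripper value outside its range is refused whole. The fingers move at their own pace and stop on an object; FORCE is the grip in N (left out, the last holds). Time passes only in rows, so rows that do not move let the fingers close. It gives the time, the measured TCP pose, the force and the opening at its end, in the units of the state.
- observe(): the state, without advancing time (a new reading comes with each control period).
- get_image(name): name is "side" or "top"; returns a dict with "frame" (420x560x3 uint8, red, green, blue), "fov_y" (degrees; the focal length in pixels is half the picture's height over the tangent of half this angle, whatever the lens; pixels are square), "cx", "cy" (the principal point, pixels), "world_to_cam" (4x4, takes a point from world to camera coordinates). Camera axes: x right, y up, looking along -z (the intrinsics and any distortion apply to the point x, -y, -z); pixel columns grow to the right and rows downward; lengths in m; the calibration is good to about 2 mm. A picture is of the moment at which its call begins. There is no depth.
- close_job(): hands the job in, once; it reports no verdict.
The state is a dict: "time_s": time; "q": joint angles; "qvel": joint speeds; "joint_efforts": joint torques, N m; "position": TCP position; "tool_rot": TCP orientation; "ft_force": force on the tool from outside, world axes, zero at the start; "wrist_torque": the same for the moment, N m; "grip_width": finger opening in m.
Only numpy, scipy, OpenCV 4.12 (cv2) and the standard library are available. Lean on these libraries where they do the work, as an engineer would, in place of code of your own. Each camera call takes 0.05 s, during which the arm holds its last target. There are 200 camera calls.

## Working session

There is one attempt and no reset: what is moved stays moved. The work goes in short steps, Python scripts to look and compute and a shell command to move; the robot and the scene stay as the last step left them, time stands still between calls to the robot, and variables do not carry over. Pictures are saved under pics/ and viewed, about 8 in all and at most 12, crops included, and the job is handed in when it is done.

```bash
mkdir -p pics; ls; cat > h.py <<'E'
from rig import *
import numpy as np, cv2
def cam(n):
    d=get_image(n); f=210/np.tan(np.radians(d["fov_y"])/2); d["f"]=f; return d
def ray(d,u,v,z=0.):
    W=np.array(d["world_to_cam"]);R=W[:3,:3];t=W[:3,3]
    c=np.array([(u-d["cx"])/d["f"],-(v-d["cy"])/d["f"],-1.]);o=-R.T@t;r=R.T@c
    return o+r*(z-o[2])/r[2]
def proj(d,p):
    W=np.array(d["world_to_cam"]);c=W[:3,:3]@np.array(p)+W[:3,3]
    return np.array([d["cx"]+d["f"]*c[0]/-c[2],d["cy"]+d["f"]*c[1]/c[2]])
E
python3 - <<'E'
from h import *
for n in("top","side"):
    d=cam(n);cv2.imwrite(f"pics/{n}0.png",d["frame"][:,:,::-1]);print({k:v for k,v in d.items() if k!="frame"})
s=observe();print(s)
E
```

```text
pics
{'fov_y': 54.27310694041086, 'cx': 280.01822305212704, 'cy': 208.3600012631442, 'world_to_cam': array([[-0.01125845, -0.99992196,  0.00541449, -0.12233157],
       [ 0.97000143, -0.00960623,  0.24290933, -0.6360539 ],
       [-0.24283836,  0.00798684,  0.97003389, -1.07740121],
       [ 0.        ,  0.        ,  0.        ,  1.        ]]), 'f': np.float64(409.7311874359804)}
{'fov_y': 46.158133460157906, 'cx': 286.0403771126043, 'cy': 204.8348152082958, 'world_to_cam': array([[ 0.98078187, -0.19510191, -0.00147356, -0.63599192],
       [ 0.11906707,  0.59253569,  0.79669599, -0.0406734 ],
       [-0.15456377, -0.78156043,  0.60437847, -1.29617941],
       [ 0.        ,  0.        ,  0.        ,  1.        ]]), 'f': np.float64(492.8369796085935)}
{'time_s': 0.1, 'q': array([ 5.16642531e+01,  2.18373928e+01,  7.43780997e+01, -4.66608450e-04,
        8.38566312e+01, -1.23351735e+01]), 'qvel': array([-0.02305971, -0.11566844, -0.1790238 , -0.01224035, -0.00704716,
        0.00709647]), 'joint_efforts': array([ 3.79822493e-03, -4.49220085e+01, -2.31655884e+01, -2.12886125e-04,
        3.71686940e-03, -2.17302409e-05]), 'position': array([0.24096144, 0.49414994, 0.24478464]), 'tool_rot': array([[ 4.38378877e-01,  8.98789942e-01, -7.74439402e-04],
       [ 8.98789432e-01, -4.38379483e-01, -9.92407667e-04],
       [-1.23146437e-03, -2.61007392e-04, -9.99999208e-01]]), 'ft_force': array([-0.26634125, -0.43063506,  0.35537007]), 'wrist_torque': array([ 0.03053069, -0.02776042, -0.01256703]), 'grip_width': 0.08572366367459042}
```

View pics/top0.png

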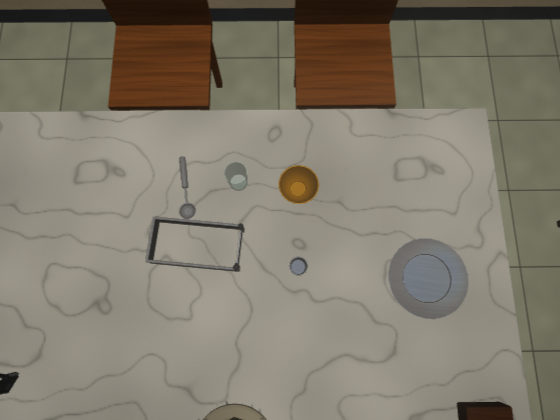

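View pics/side0.png

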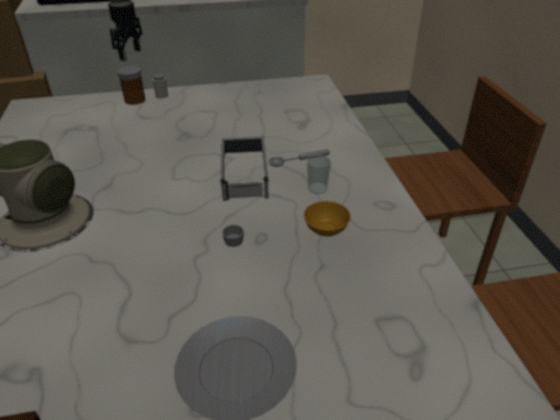

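The top view shows the bay at about (150–243, 217–270) with its doorway on the right, facing world −y. The bowl is at (298,267), the tumbler at (236,176), the yellow bowl at (299,184) and the plate at (428,278). The side view agrees, with the bowl at (233,236). I'll zoom in on both views.

```bash
python3 - <<'E'
from h import *
a=cv2.imread("pics/top0.png")[205:285,140:320];b=cv2.imread("pics/side0.png")[125:255,205:285]
cv2.imwrite("pics/c1.png",cv2.resize(a,None,fx=4.4,fy=4.4,interpolation=3))
cv2.imwrite("pics/c2.png",cv2.resize(b,None,fx=4.5,fy=4.5,interpolation=3))
E
```

```text
(no output)
```

View pics/c1.png

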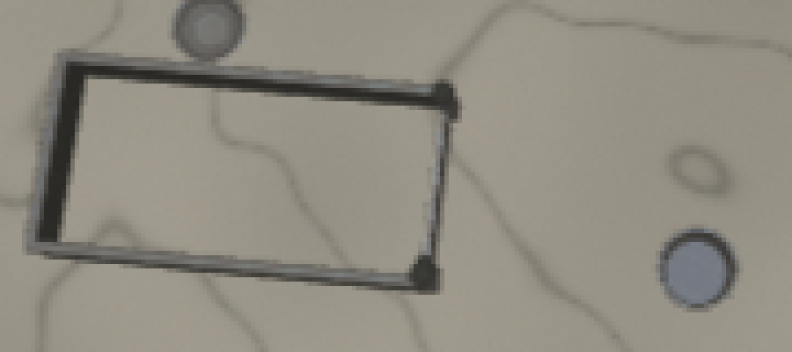

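View pics/c2.png

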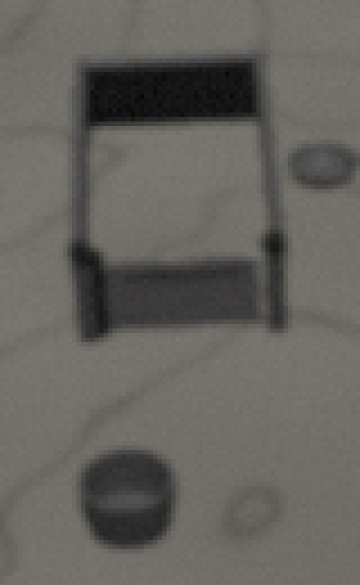

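Jamb tops in the crops are at (444,92) and (424,268) from above, and (273,242) and (82,250) from the side. The bowl is at (698,269) and (128,480). I'll cast rays and cross-check the two views.

```bash
python3 - <<'E'
from h import *
T=cam("top");S=cam("side")
t=lambda x,y,z:ray(T,140+x/4.4,205+y/4.4,z)[:2]
s=lambda x,y,z:ray(S,205+x/4.5,125+y/4.5,z)[:2]
P=dict(far=(t(444,92,.062),s(273,242,.062)),near=(t(424,268,.062),s(82,252,.062)),bowl=(t(698,267,.032),s(128,478,.032)),
 backfar=(t(63,58,.054),s(258,62,.054)),backnear=(t(36,246,.054),s(84,66,.054)))
for k,v in P.items():print(k,*[np.round(a,4) for a in v])
for nm,i in(("top",0),("side",1)):
    f,n,b=P["far"][i],P["near"][i],P["bowl"][i];o=(f+n)/2;x=(f-n);L=np.linalg.norm(x);x/=L;y=np.array([-x[1],x[0]])
    bk=(P["backfar"][i]+P["backnear"][i])/2-o
    print(nm,"o",o,"w",L,"yaw",np.degrees(np.arctan2(x[1],x[0])),"bowl",(b-o)@x,(b-o)@y,"back",bk@x,bk@y, "backyaw",np.degrees(np.arctan2(-bk[0],bk[1])))
for n,z,u,v in(("tumbler",.095,236,172),("mustard",.05,299,183),("thali",.02,429,278),("spoonbowl",0,188,211),("spoonend",0,183,158)):print(n,ray(T,u,v,z)[:2])
E
```

```text
far [ 0.5888 -0.0179] [ 0.5894 -0.0137]
near [ 0.4761 -0.0066] [ 0.4753 -0.0016]
bowl [ 0.4781 -0.1804] [ 0.4809 -0.1804]
backfar [0.6155 0.2308] [0.6169 0.218 ]
backnear [0.4935 0.2402] [0.4987 0.2362]
top o [ 0.53243523 -0.01225822] w 0.11325560076849439 yaw -5.684106975004855 bowl -0.03745156271686617 -0.17274220658407408 back -0.0025957570099609147 0.24871332331808668 backyaw -5.08614736568081
side o [ 0.53232457 -0.0076281 ] w 0.11475809439158274 yaw -6.03846897588361 bowl -0.032930410720291736 -0.1771978985803893 back 0.0006423402473436542 0.23610522936373082 backyaw -6.1943456351334785
tumbler [ 0.7384297  -0.00501514]
mustard [ 0.71823824 -0.18597688]
thali [ 0.44035094 -0.55240853]
spoonbowl [0.64898944 0.14746766]
spoonend [0.81895742 0.17034235]
```

```bash
python3 -m crank '[0,0,-0.009,0.015,-0.042,-0.007,100, 0,0,-0.009,0.015,-0.042,-0.007,100, 0,0,-0.009,0.015,-0.042,-0.007,100, 0,0,-0.009,0.015,-0.042,-0.007,100, 0,0,-0.009,0.015,-0.042,-0.007,100, 0,0,-0.009,0.015,-0.042,-0.007,100, 0,0,-0.009,0.015,-0.042,-0.007,100, 0,0,-0.009,0.015,-0.042,-0.007,100, 0,0,-0.009,0.015,-0.042,-0.007,100, 0,0,-0.009,0.015,-0.042,-0.007,100, 0,0,-0.009,0.015,-0.042,-0.007,100, 0,0,-0.009,0.015,-0.042,-0.007,100, 0,0,-0.009,0.015,-0.042,-0.007,100, 0,0,-0.009,0.015,-0.042,-0.007,100, 0,0,-0.009,0.015,-0.042,-0.007,100, 0,0,-0.009,0.015,-0.042,-0.007,100, 0,0,0,0,0,0,100, 0,0,0,0,0,0,100]'
```

```text
time_s: 2.0
position: [0.4808, -0.1781, 0.1328]
tool_rot: [[0.564, 0.826, -0.001], [0.826, -0.564, 0.001], [0.0, -0.001, -1.0]]
ft_force: [-0.2, 0.4, 0.2]
grip_width: 0.0856
```

```bash
python3 -m crank '[0,0,0,0,-0.002,-0.02,100, 0,0,0,-0.001,0,-0.025,100, 0,0,0,0,0,-0.025,100, 0,0,0,0,0,-0.02,100, 0,0,0,0,0,-0.013,100, 0,0,0,0,0,-0.008,100, 0,0,0,0,0,0,100]'
python3 - <<'E'
from h import *
S=cam("side");T=cam("top")
a=cv2.resize(S["frame"][120:270,180:330],None,fx=3.9,fy=3.9,interpolation=3)[:,:,::-1]
cv2.imwrite("pics/s1.png",a)
print(proj(S,[.479,-.18,.032]),proj(T,[.479,-.18,.032]))
E
```

```text
time_s: 2.7
position: [0.4797, -0.1786, 0.022]
tool_rot: [[0.562, 0.827, -0.001], [0.827, -0.562, 0.001], [0.0, -0.001, -1.0]]
ft_force: [0.2, 0.1, 0.5]
grip_width: 0.0856
[232.64082082 231.22481426] [298.47357283 265.35089147]
```

View pics/s1.png

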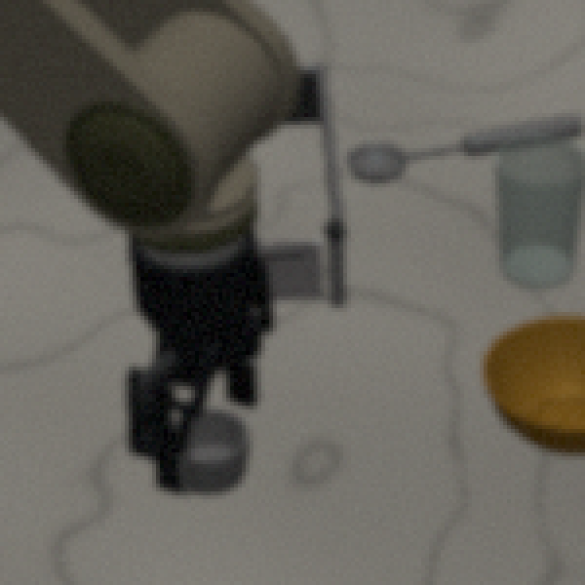

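The bowl at crop (210,440) stands freely between the fingers, and the flap is shut. Next I push it diagonally onto the doorway's line.

```bash
python3 -m crank '[0,0,0,0.0028,0.0041,0,100, 0,0,0,0.0028,0.0041,0,100, 0,0,0,0.0028,0.0041,0,100, 0,0,0,0.0028,0.0041,0,100, 0,0,0,0.0056,0.0083,0,100, 0,0,0,0.0056,0.0083,0,100, 0,0,0,0.0056,0.0083,0,100, 0,0,0,0.0056,0.0083,0,100, 0,0,0,0.0056,0.0083,0,100, 0,0,0,0.0056,0.0083,0,100, 0,0,0,0.0056,0.0083,0,100, 0,0,0,0.0056,0.0083,0,100, 0,0,0,0.0028,0.0041,0,100, 0,0,0,0.001,0.0016,0,100, 0,0,0,0,0,0,100]'
python3 - <<'E'
from h import *
S=cam("side")
a=cv2.resize(S["frame"][120:270,180:330],None,fx=3.9,fy=3.9,interpolation=3)[:,:,::-1]
cv2.imwrite("pics/s2.png",a)
p=observe()["position"];R=observe()["tool_rot"];b=p-R[:,0]*.0155;b[2]=.032
o=np.array([.532,-.011]);x=np.array([.995,-.099]);y=np.array([.099,.995])
print("pred bowl",b,(b[:2]-o)@x,(b[:2]-o)@y,"pix crop",(proj(S,b)-[180,120])*3.9)
E
```

```text
time_s: 4.3
position: [0.5399, -0.091, 0.0223]
tool_rot: [[0.563, 0.827, -0.0], [0.827, -0.563, 0.0], [0.0, -0.0, -1.0]]
ft_force: [-0.6, -0.5, -0.1]
grip_width: 0.0855
pred bowl [ 0.53114573 -0.10402508  0.032     ] 0.008359488313648663 -0.09264453138976567 pix crop [270.93265583 351.27903815]
```

View pics/s2.png

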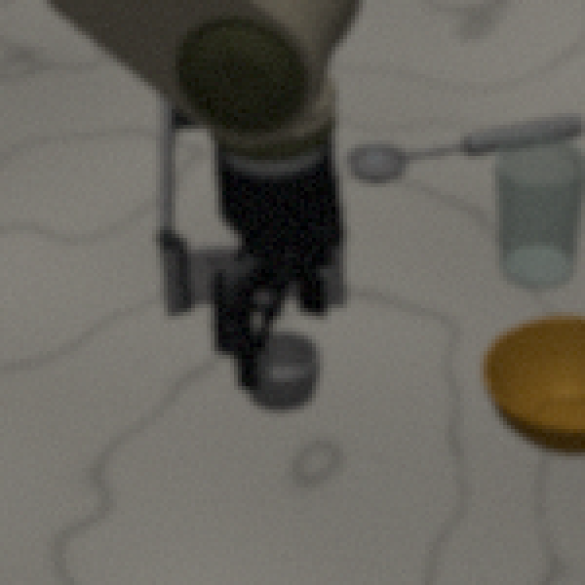

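```bash
python3 - <<'E'
from h import *
S=cam("side")
b=ray(S,180+287/3.9,120+356/3.9,.032)
s=observe();p=s["position"];R=s["tool_rot"]
o=np.array([.532,-.011]);x=np.array([.995,-.099]);y=np.array([.099,.995])
f=S["frame"][:,:,:];g=f[200:232,238:270].astype(int).sum(2)
print(b,"bay",(b[:2]-o)@x,(b[:2]-o)@y,"tool",R.T@(b-p))
for r in range(205,226,2): print(r,list(g[r-200,::1]//3))
E
```

```text
[ 0.54088519 -0.1111879   0.032     ] bay 0.018759368834308197 -0.09880732332978277 tool [-0.01580214  0.01208869 -0.00970839]
205 [np.int64(24), np.int64(21), np.int64(18), np.int64(11), np.int64(13), np.int64(7), np.int64(20), np.int64(32), np.int64(28), np.int64(21), np.int64(31), np.int64(52), np.int64(73), np.int64(79), np.int64(77), np.int64(79), np.int64(84), np.int64(87), np.int64(96), np.int64(99), np.int64(107), np.int64(112), np.int64(116), np.int64(121), np.int64(122), np.int64(119), np.int64(121), np.int64(121), np.int64(118), np.int64(120), np.int64(120), np.int64(122)]
207 [np.int64(19), np.int64(20), np.int64(21), np.int64(15), np.int64(17), np.int64(4), np.int64(8), np.int64(17), np.int64(21), np.int64(20), np.int64(33), np.int64(47), np.int64(51), np.int64(55), np.int64(53), np.int64(53), np.int64(53), np.int64(54), np.int64(54), np.int64(61), np.int64(65), np.int64(82), np.int64(99), np.int64(113), np.int64(117), np.int64(121), np.int64(120), np.int64(121), np.int64(121), np.int64(120), np.int64(119), np.int64(121)]
209 [np.int64(22), np.int64(20), np.int64(8), np.
[... 3428 characters left out ...]
6), np.int64(51), np.int64(53), np.int64(67), np.int64(81), np.int64(96), np.int64(108), np.int64(112), np.int64(114), np.int64(116), np.int64(116), np.int64(116), np.int64(119), np.int64(115), np.int64(115), np.int64(116)]
225 [np.int64(114), np.int64(115), np.int64(116), np.int64(115), np.int64(116), np.int64(116), np.int64(114), np.int64(111), np.int64(106), np.int64(101), np.int64(94), np.int64(84), np.int64(84), np.int64(81), np.int64(81), np.int64(87), np.int64(91), np.int64(95), np.int64(101), np.int64(106), np.int64(111), np.int64(115), np.int64(115), np.int64(118), np.int64(115), np.int64(115), np.int64(116), np.int64(115), np.int64(116), np.int64(114), np.int64(115), np.int64(113)]
```

```bash
python3 -m crank '[0,0,0,0,-0.008,0,100, 0,0,0,-0.001,-0.012,0,100, 0,0,0,0,0,0,100, 0,0,0.141,0,0,0,100, 0,0,0.141,0,0,0,100, 0,0,0.141,0,0,0,100, 0,0,0.141,0,0,0,100, 0,0,0,0,0,0,100, 0,0,0,0,0,0,100]'
python3 - <<'E'
from h import *
S=cam("side")
a=cv2.resize(S["frame"][150:250,190:310],None,fx=6,fy=6,interpolation=3)[:,:,::-1]
cv2.imwrite("pics/s3.png",a)
s=observe();p=s["position"];R=s["tool_rot"];print(p,R[:,0])
for q in [(-.0428,-.011,.012),(-.0428,.011,.012)]:
    print((proj(S,p+R@np.array(q))-[190,150])*6)
b=p.copy();b[2]=.032;print((proj(S,b)-[190,150])*6)
E
```

```text
time_s: 5.3
position: [0.5389, -0.1114, 0.0223]
tool_rot: [[0.038, 0.999, 0.0], [0.999, -0.038, 0.0], [0.0, 0.0, -1.0]]
ft_force: [-0.5, -0.6, 0.2]
grip_width: 0.0853
[ 0.53886109 -0.11133921  0.02232246] [3.74638710e-02 9.99297983e-01 1.09619074e-05]
[363.84309934 472.84665959]
[415.53720665 467.50994177]
[376.93011903 368.47342357]
```

View pics/s3.png

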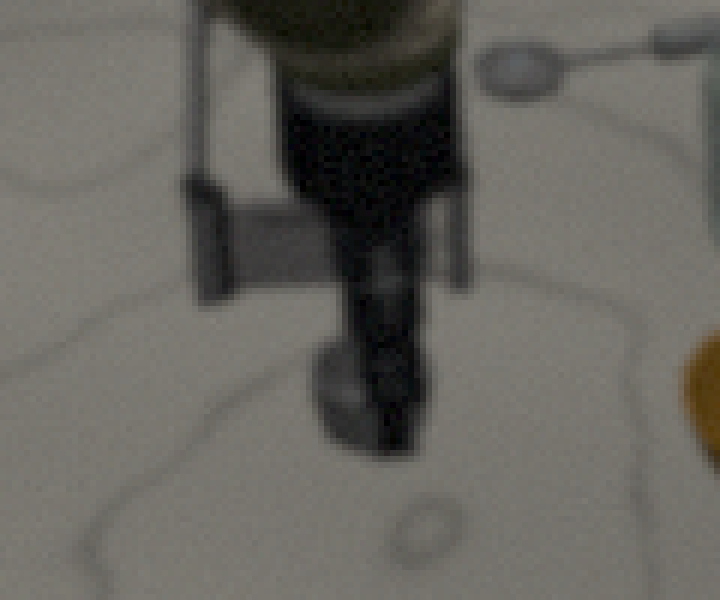

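The bowl spans about 314–430 px behind the trailing finger (368–420 px), so it is centred to within about 2 mm. Its bay position is about (15, −99) mm. I now push straight in.

```bash
python3 -m crank '[0,0,0,0.0002,0.005,0,100, 0,0,0,0.0002,0.005,0,100, 0,0,0,0.0002,0.005,0,100, 0,0,0,0.0004,0.01,0,100, 0,0,0,0.0004,0.01,0,100, 0,0,0,0.0004,0.01,0,100, 0,0,0,0.0004,0.01,0,100, 0,0,0,0.0004,0.01,0,100, 0,0,0,0.0004,0.01,0,100, 0,0,0,0.0004,0.01,0,100, 0,0,0,0.0004,0.01,0,100, 0,0,0,0.0002,0.006,0,100, 0,0,0,0.0001,0.003,0,100, 0,0,0,0,0,0,100]'
python3 - <<'E'
from h import *
S=cam("side");T=cam("top")
a=cv2.resize(S["frame"][120:240,200:300],None,fx=5,fy=5,interpolation=3)[:,:,::-1]
t=cv2.resize(T["frame"][205:305,180:300],None,fx=5,fy=5,interpolation=3)[:,:,::-1]
a=a[:,:500];c=np.zeros((600,800,3),np.uint8);c[:,:400]=a[:,50:450];c[:500,400:]=t[:,100:500];cv2.imwrite("pics/s4.png",c)
s=observe();p=s["position"];R=s["tool_rot"];print(p)
for q in [(-.0428,-.011,.007),(-.0428,.011,.007)]:
    print((proj(S,p+R@np.array(q))-[210,120])*5)
E
```

```text
time_s: 6.75
position: [0.543, -0.0068, 0.0223]
tool_rot: [[0.034, 0.999, 0.0], [0.999, -0.034, 0.0], [0.0, 0.0, -1.0]]
ft_force: [-0.2, -0.2, 0.3]
grip_width: 0.0855
[ 0.54304091 -0.00729565  0.0223024 ]
[183.96640723 414.45876112]
[224.51740345 410.45696818]
```

View pics/s4.png

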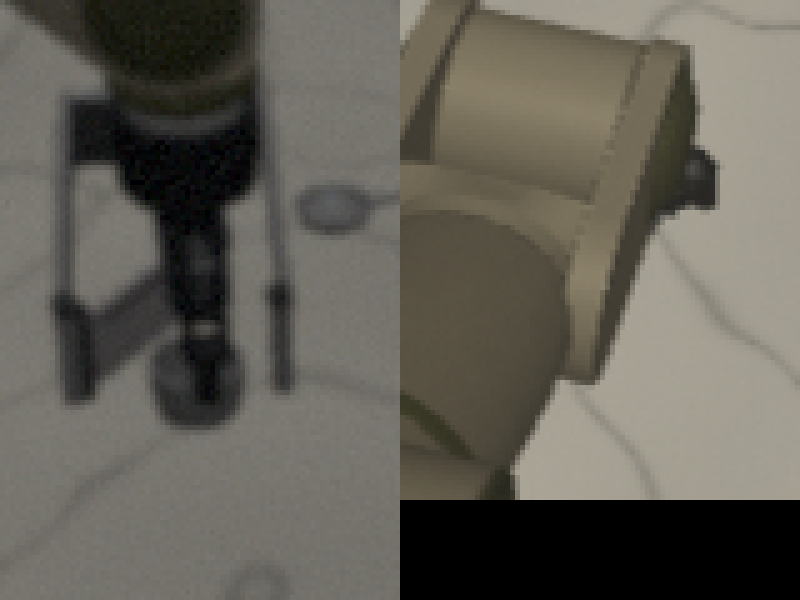

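The flap is open about 45°, held by the leading finger. The bowl, at crop x 152–243, is centred on the trailing finger at bay (12, −11) mm and clear of the flap and jambs. The tips ride at about 21 mm, so I lower slightly and continue.

```bash
python3 -m crank '[0,0,0,0,-0.002,-0.003,100, 0,0,0,0,0,-0.003,100, 0,0,0,0.0002,0.005,0,100, 0,0,0,0.0003,0.008,0,100, 0,0,0,0.0003,0.008,0,100, 0,0,0,0.0003,0.008,0,100, 0,0,0,0.0003,0.008,0,100, 0,0,0,0.0003,0.008,0,100, 0,0,0,0.0003,0.008,0,100, 0,0,0,0.0003,0.008,0,100, 0,0,0,0.0003,0.008,0,100, 0,0,0,0.0002,0.004,0,100, 0,0,0,0,0,0,100]'
python3 - <<'E'
from h import *
S=cam("side")
a=cv2.resize(S["frame"][120:220,210:300],None,fx=6,fy=6,interpolation=3)[:,:,::-1]
cv2.imwrite("pics/s5.png",a)
s=observe();p=s["position"];R=s["tool_rot"];print(p)
for q in [(-.0428,-.011,.001),(-.0428,.011,.001),(-.0155,0,p[2]-.032)]:
    print((proj(S,p+R@np.array(q))-[210,120])*6)
E
```

```text
time_s: 8.15
position: [0.5456, 0.0645, 0.0161]
tool_rot: [[0.033, 0.999, -0.0], [0.999, -0.033, 0.0], [0.0, -0.0, -1.0]]
ft_force: [0.8, 0.1, -0.6]
grip_width: 0.0851
[0.54563405 0.06414426 0.01617684]
[206.07834652 407.09401505]
[252.79477957 402.67211082]
[221.89285989 342.99026142]
```

View pics/s5.png

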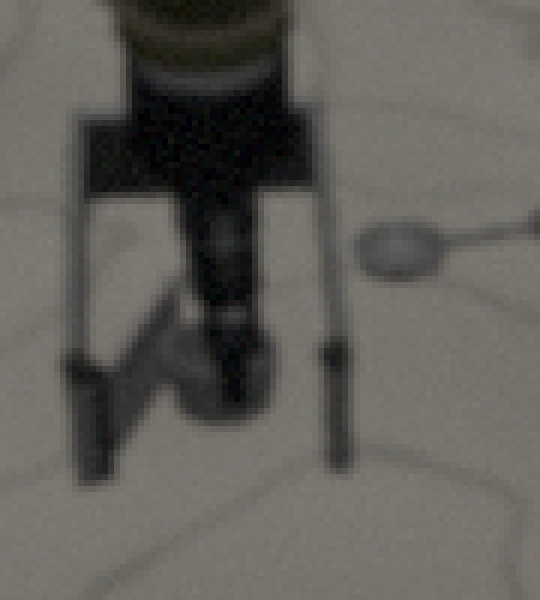

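The bowl, at crop x 175–272, still sits centred on the finger at bay (7, 61) mm. The flap is open along its left side. I keep pushing to about y = 140 mm, then back off slightly and lift clear.

```bash
python3 -m crank '[0,0,0,0.0002,0.004,0,100, 0,0,0,0.0003,0.008,0,100, 0,0,0,0.0003,0.008,0,100, 0,0,0,0.0003,0.008,0,100, 0,0,0,0.0003,0.008,0,100, 0,0,0,0.0003,0.008,0,100, 0,0,0,0.0003,0.008,0,100, 0,0,0,0.0003,0.008,0,100, 0,0,0,0.0003,0.008,0,100, 0,0,0,0.0003,0.008,0,100, 0,0,0,0.0002,0.004,0,100, 0,0,0,0,0,0,100, 0,0,0,0,-0.004,0,100, 0,0,0,0,-0.003,0,100, 0,0,0,0,0,0,100]'
python3 - <<'E'
from h import *
S=cam("side")
a=cv2.resize(S["frame"][120:220,210:300],None,fx=6,fy=6,interpolation=3)[:,:,::-1]
cv2.imwrite("pics/s6.png",a)
s=observe();p=s["position"];R=s["tool_rot"];print(p)
for q in [(-.0428,-.011,.001),(-.0428,.011,.001),(-.0085,0,p[2]-.032)]:
    print((proj(S,p+R@np.array(q))-[210,120])*6)
E
```

```text
time_s: 9.7
position: [0.549, 0.1361, 0.0163]
tool_rot: [[0.035, 0.999, -0.0], [0.999, -0.035, -0.0], [-0.0, -0.0, -1.0]]
ft_force: [-0.4, -0.0, -0.6]
grip_width: 0.0853
[0.54897243 0.13627293 0.01634607]
[193.67778776 322.43553225]
[238.58911138 318.36896628]
[207.71368915 254.35449247]
```

View pics/s6.png

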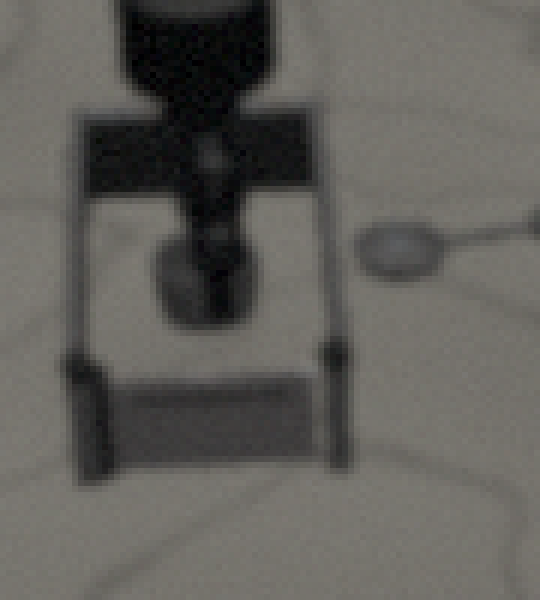

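The flap (crop 110–310, 380–465) is shut, and the bowl (155–258, 230–328) is well inside. I lift straight up and move away.

```bash
python3 -m crank '[0,0,0,0,0,0.005,100, 0,0,0,0,0,0.01,100, 0,0,0,0,0,0.02,100, 0,0,0,0,0,0.03,100, 0,0,0,0,0,0.03,100, 0,0,0,0,0,0.03,100, 0,0,0,0,0,0.03,100, 0,0,0,-0.02,0.035,0.02,100, 0,0,0,-0.02,0.035,0.02,100, 0,0,0,-0.02,0.035,0,100, 0,0,0,-0.02,0.035,0,100, 0,0,0,-0.02,0.035,0,100, 0,0,0,-0.02,0.035,0,100, 0,0,0,-0.02,0.035,0,100, 0,0,0,0,0,0,100, 0,0,0,0,0,0,100]'
python3 - <<'E'
from h import *
S=cam("side");T=cam("top")
a=cv2.resize(S["frame"][120:260,200:360],None,fx=2.5,fy=2.5,interpolation=3)
t=cv2.resize(T["frame"][140:300,130:330],None,fx=2,fy=2,interpolation=3)
c=np.zeros((350,800,3),np.uint8);c[:,:400]=a;c[:320,400:]=t;cv2.imwrite("pics/s7.png",c[:,:,::-1])
E
```

```text
time_s: 11.35
position: [0.4084, 0.3822, 0.212]
tool_rot: [[0.032, 0.999, 0.001], [0.999, -0.032, 0.0], [0.0, 0.001, -1.0]]
ft_force: [0.1, -0.2, -0.2]
grip_width: 0.0854
```

View pics/s7.png

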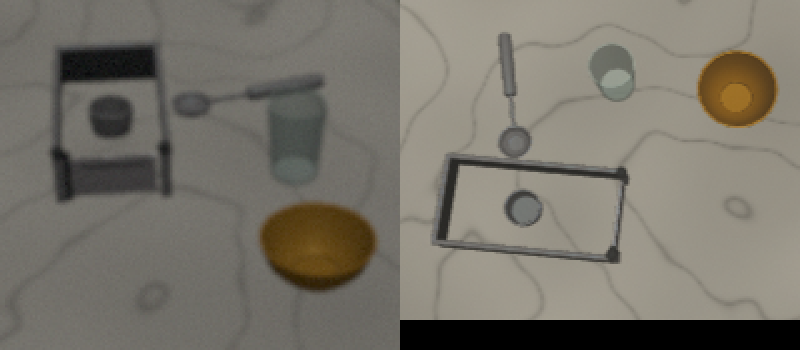

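The bowl is upright inside the bay at crop (524,208), and the flap is shut in line with the jambs. The tumbler, yellow bowl and spoon are where they were.

```bash
python3 - <<'E'
from h import *
T=cam("top");b=ray(T,130+(523-400)/2,140+207/2,.032)[:2]-[.532,-.011];print("bowl bay",b@[.995,-.099],b@[.099,.995])
print(close_job())
E
```

```text
bowl bay -0.0008043741166689541 0.13772399197417942
the job is handed in; nothing more can be done
None
```

The chutney bowl is in the bay with the flap shut behind it, and I handed the job in at about 11.5 s of the 51 s allowed.

With the gripper open around the bowl, I slid it onto the doorway's line. I then turned the gripper so the leading finger opened the flap while the trailing finger pushed the bowl in along the table. Once the bowl was well inside, I backed off 7 mm and lifted straight out.

**Bowl and flap:** in the last pictures the bowl stands upright at about x = −1 mm, y = 138 mm in the bay's frame. The flap is shut and the arm is clear.

**Other items:** the tumbler, yellow bowl and spoon look unmoved. The plate was outside the last crop, but the arm never went near it.

**Disagreements and gaps:**
- The top and side views differed by about 5 mm on the doorway's position and by about 13 mm on the back wall.
- The bowl sat about 10 mm off the finger's centre line during the first push, so I re-centred before going in.
- The fingertips rode about 8 mm higher than I expected, so I lowered the tool 6 mm part-way.
- I saw no contact between bowl and flap before the doorway, but I had only pictures and the wrist readings to judge that by.

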